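# Clear the jug off the incubator and hold its sprung lid below balance

### The arm

A 6-joint arm with a two-finger parallel gripper is mounted at the origin on a cart in front of the work surface, level with it; the furniture and walls round the work are solid. World frame = base frame: x ahead of the robot, y to its left, z up, the work surface at z = 0. Lengths are in m, angles in rad, forces in N, time in s.
With the tool pointing down it reaches from about 0.35 to 0.975 m from the base axis. Payload 4.9 kg.
Tool frame: the origin (TCP) lies midway between the tips of the shut fingers; the grasp point (between the pads) lies 19 mm behind it; z points along the fingers, y is the line along which they close (so a half turn about z gives the same grasp; the last joint's range is limited). The gripper opens to 85 mm and grips with 20 to 120 N. Pads are 22 mm wide; open, the fingers measure 114 mm over their backs; the gripper's body (76 mm by 85 mm) begins 54 mm behind the grasp point. The pads swing forward as they close: fully open they stand 13 mm farther back than shut.
Start: joints at [1.138, 0.053, 1.613, -0, 1.476, -0.119], TCP at [0.193, 0.594, 0.231] pointing down, gripper open.
Joint ranges: [-3.01, 3.01], [-1.01, 2.22], [0.06, 2.58], [-1.02, 4.17], [0.09, 2.62], [-3.14, 3.14]. Speed limits (rad/s): [2.57, 2.57, 3.14, 3.14, 3.14, 3.14].

### API

Orientations are given as a unit quaternion [w, x, y, z].
In Python, from plant import manip gives the robot as it stands.
- The arm moves only by the tool move_arm, never from a script. Its argument "increments" is one flat list of numbers, 5 for each row, row after row: the shift along the tool's x, y, z in mm, then the turn about the tool's z in rad, then the opening, from 0 (shut) to 1 (fully open). In form: [tx, ty, tz, spin, jaw, tx, ty, tz, spin, jaw, ...]. A call has 1 to 8 rows; each row shifts and turns the commanded pose from where the row before left it, along the tool's axes as they then stand; what a row does not reach is not made up. A row lasts 1/12 s, in which the tool goes at most 41.7 mm and 7.16 degrees, less where a joint would pass 70% of its speed; a pose out of reach is approached as far as the arm can. A call with a gripper value outside its range is refused whole. The fingers move at their own pace and stop on an object; the grip force is fixed at half the most. Time passes only in rows, so rows that do not move let the fingers close. It gives the time, the measured TCP pose, the force, the opening and the grip force at its end, in the units of the state.
- manip.state(): the state, without advancing time (a new reading comes with each control period).
- manip.grab_frame(name): name is "scene" or "top" or "wrist"; returns a dict with "image" (420x560x3 uint8, blue, green, red), "fov_y" (degrees; the focal length in pixels is half the picture's height over the tangent of half this angle, whatever the lens; pixels are square), "cx", "cy" (the principal point, pixels), "eye" and "rotation" of the camera in the world; the wrist camera has in their place "T_tool_cam" (4x4, takes a point from camera to tool coordinates, whose origin is the TCP and whose axes are the flange's). Camera axes: x right, y down, z forward; pixel columns grow to the right and rows downward; lengths in m; the calibration is good to about 2 mm. A picture is of the moment at which its call begins: read the wrist's pose just before it. There is no depth.
- manip.job_done(): hands the job in; it is judged then, once.
The state is a dict: "time": time; "joint_pos": joint angles; "joint_vel": joint speeds; "joint_efforts": joint torques, N m; "tool_pos": TCP position; "tool_rot": TCP orientation; "contact_force": force on the tool from outside, world axes, zero at the start; "ft_torque": the same for the moment, N m; "gripper_width": opening from 0.0 (shut) to 1.0 (fully open); "grasp_force": force on a finger pad.
Only numpy, scipy, OpenCV 4.12 (cv2) and the standard library are available. Lean on these libraries where they do the work, as an engineer would, in place of code of your own. Each camera call takes 0.05 s, during which the arm holds its last target. There are 200 camera calls.

### The job

A steel jug has been left standing on the sprung lid of the small incubator. Lift the jug off and set it down upright on the worktop close beside the incubator, to its left or right, without dropping or tipping it. Then raise the lid, which has a bar at its front, past its balance point, where the spring takes over, without letting it fly up to its stop, bring it back down to just below the balance point (within about 15 degrees of it) and keep holding it still there, so that a colleague can look in: the job finishes with the gripper still holding the lid. Leave the other things on the worktop where they are.

Things in the scene. Friction and masses are not known exactly. Their poses are not given: they have to be found in the camera images.
- incubator: Small white benchtop incubator, fixed to the worktop: open-topped box 200 (x) x 220 (y) x 110 mm high, sample bottles inside, closed by a flat hinged grey lid 205 x 224 x 18 mm whose closed top is 130 mm above the worktop. Origin: centre of its underside. Its front (panel, lid bar) faces its -x, +y is its left seen from the robot; yaw within 0.3 rad of square to the robot.
- lid (a joint): Lid angle, rad: 0 closed and level, grows as the front rises, stop at 1.40. The over-centre spring balances it at 0.85 (49 degrees): below that it pulls itself shut (at the bar 3 N when closed, 0.8 N at 0.72), above it drives itself up to the stop (4 N at the bar there). Hardly any friction: it stays nowhere between unless held.
- lid_hinge (a point): Point on the hinge line, middle of the lid's rear edge: 110 mm behind (+x of) the incubator's origin, 112 mm above the worktop. The hinge line runs along the incubator's y. Does not move with the lid.
- lid_handle (a point): Middle of the round steel bar at the lid's front, moves with the lid. Bar 12 mm thick, 120 mm long along the incubator's y, 45 mm in front of the lid's edge on two side arms, so a finger fits between; 260 mm in front of the hinge line and 8 mm above it when closed. It can turn between the fingers, so a gripper pointing straight down may keep its orientation all through the swing.
- jug: Open stainless steel jug, 80 mm in diameter at the rim, 100 mm high, 76 mm in diameter below, 0.15 to 0.3 kg, standing on the lid at the start. Origin: centre of its underside; z is up its axis, the handle is on its +y side.
- jug_handle (a point): Grip point on the jug's handle, 66 mm from its axis along its +y, 70 mm above its underside. The handle is a loop of 10 mm round bar in the jug's y-z plane: its upright is 68 mm from the axis, 28 to 86 mm high, with level bars back to the wall at both ends. Pinch it across (fingers closing along the jug's x) from above.
- reagent_b: Bystander: white-capped plastic reagent bottle, 44 mm in diameter, 82 mm high, near the incubator's front right corner. Origin: centre of its underside.
- slide_box: Bystander: green slide box 106 x 98 x 36 mm, to the left of the incubator; at least 160 mm of clear worktop lie between the two. Origin: centre of its underside. (Behind this free place stands the tall fixed water bath: its front is at about world x = 0.69, height 0.31 m, for y above 0.12; keep the gripper's body in front of it.)
- lab_timer: Bystander: flat white timer 76 x 76 x 18 mm, to the left of the incubator and nearer the robot. Origin: centre of its underside.
- small_dish: Bystander: small round dish, 59 mm in diameter, 14 mm high, close to the right side of the incubator. Origin: centre of its underside.
- marker_black: Bystander: black marker pen 125 mm long lying near the front edge on the right. Origin: centre of its underside.
There are look-alikes about, which are no part of the job. Leave any brown or turquoise look-alike of the jug alone.

How it is judged:
On the way, in this order (a step that is already met when the one before it is completed fails the run):
1. the jug stands upright on the worktop beside the incubator and is let go (height (world z) of jug below 0.01 m and angle between jug's own z axis and vertical below 0.1 rad and (y of jug in the frame of incubator above 0.13 m or y of jug in the frame of incubator below -0.13 m) and horizontal distance between jug and incubator below 0.34 m and contact force between each of the arm, the fingers and jug below 0.1 N and linear speed of jug below 0.03 m/s), for 0.2 s.
2. the lid, held by the fingers, is raised past its balance point (over 0.88 rad) (value of joint lid above 0.88 rad and contact force between the fingers and incubator above 0.1 N), for 0.1 s.
At the end, for the whole second after the job is handed in: The gripper holds the lid still at 0.58 to 0.84 rad (balance point 0.85 rad), the fingers touching it; the jug stands upright and untouched on the worktop to the left or right of the incubator, its axis more than 130 mm off the incubator's middle line and within 340 mm of its centre (all of step 1 and value of joint lid between 0.58 and 0.84 rad and velocity of joint lid between -0.06 and 0.06 rad/s and contact force between the fingers and incubator above 0.1 N); the arm keeps its last pose, push and grip.
It fails at once if the lid flies up to its stop (over 1.3 rad) (value of joint lid above 1.3 rad).
It fails at once if the jug is dropped (linear speed of jug above 0.5 m/s and contact force between the fingers and jug below 0.05 N).
It fails at once if the jug is tipped (angle between jug's own z axis and vertical above 0.6 rad).
It fails at once if a bystander is moved more than 30 mm (distance of any of reagent_b, slide_box, lab_timer, small_dish, marker_black from where it was at the start of the episode above 0.03 m).
It also fails if it takes over 59 s, if anything falls off the work surface, if the arm or the gripper's body presses on something with over 40 N, if the wrist force passes 120 N, or if a joint passes its speed limit or range.

## Working session

There is one attempt and no reset: what is moved stays moved. The work goes in short steps, Python scripts to look and compute and a tool call to move; the robot and the scene stay as the last step left them, time stands still between calls to the robot, and variables do not carry over. Pictures are saved under pics/ and viewed, at most 10 in all, crops included, and the job is handed in when it is done.

Besides the shell and the picture viewer there is one more tool, called after "Call:" as name(argument=value, ...) on one line, values as JSON. move_arm: Moves the arm, as the interface text tells. Its arguments: {"type":"object","properties":{"increments":{"type":"array"}},"required":["increments"]}

```bash
mkdir -p pics
cat > h.py <<'E'
import numpy as np,cv2
from plant import manip
def grab(n,save):
    s=manip.state(); f=manip.grab_frame(n); cv2.imwrite('pics/%s.png'%save,f['image'])
    np.save('pics/%s.npy'%save,{'f':{k:v for k,v in f.items() if k!='image'},'s':s},allow_pickle=True); return f,s
def cam(save):
    d=np.load('pics/%s.npy'%save,allow_pickle=True).item(); f=d['f']; s=d['s']
    from scipy.spatial.transform import Rotation as R
    if 'eye' in f: return np.array(f['eye']),np.array(f['rotation']).reshape(3,3),f
    q=s['tool_rot']; T=np.eye(4); T[:3,:3]=R.from_quat([q[1],q[2],q[3],q[0]]).as_matrix(); T[:3,3]=s['tool_pos']
    M=T@np.array(f['T_tool_cam']).reshape(4,4); return M[:3,3],M[:3,:3],f
def ray(save,u,v):
    e,R,f=cam(save); F=210/np.tan(np.radians(f['fov_y']/2))
    d=R@np.array([(u-f['cx'])/F,(v-f['cy'])/F,1]); return e,d/np.linalg.norm(d)
def atz(save,u,v,z):
    e,d=ray(save,u,v); return e+d*(z-e[2])/d[2]
def tri(*obs):
    A=0;b=0;rs=[ray(*o) for o in obs]
    for e,d in rs: P=np.eye(3)-np.outer(d,d); A=A+P; b=b+P@e
    p=np.linalg.solve(A,b); return p,[np.linalg.norm((np.eye(3)-np.outer(d,d))@(p-e)) for e,d in rs]
def proj(save,p):
    e,R,f=cam(save); F=210/np.tan(np.radians(f['fov_y']/2)); c=R.T@(np.array(p)-e); return c[0]/c[2]*F+f['cx'],c[1]/c[2]*F+f['cy']
E
python3 - <<'E'
from h import *
for n in ('scene','top'):
    f,s=grab(n,n+'0'); print(f['eye'],f['fov_y'],f['cx'],f['cy'],np.round(f['rotation'],3).tolist())
print(s)
E
```

```text
[-0.09082898 -0.9654926   0.70548476] 54.81048668612176 277.5440109261383 216.20969823792808 [-0.493, 0.807, -0.283, 0.158]
[ 0.44233997 -0.08440542  1.60130008] 55.57161350419324 277.0523702872833 211.85710461637507 [-0.024, 0.712, -0.702, 0.023]
{'time': 0.05, 'joint_pos': array([ 1.13797285e+00,  5.33296434e-02,  1.61431570e+00,  3.22736101e-05,
        1.47599409e+00, -1.19012965e-01]), 'joint_vel': array([ 4.44232582e-04, -5.08384304e-05, -2.32706824e-03, -8.38362181e-04,
        1.83482996e-04,  7.93054953e-04]), 'joint_efforts': array([-3.00058191e-04, -3.95176184e+01, -3.71661329e+01,  5.39496716e-05,
        4.02691774e-03,  7.49567192e-06]), 'tool_pos': array([0.19266111, 0.59390257, 0.23006693]), 'tool_rot': array([-2.94256792e-04,  1.56263675e-01,  9.87714846e-01, -9.80300847e-04]), 'contact_force': array([ 0.19287678,  0.09463801, -0.24583047]), 'ft_torque': array([ 0.00543102, -0.02680647,  0.02450415]), 'grasp_force': 0.0, 'gripper_width': 1.0024441508238222}
```

View pics/scene0.png

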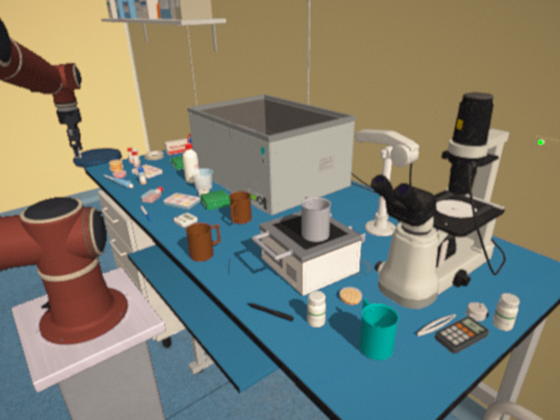

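View pics/top0.png

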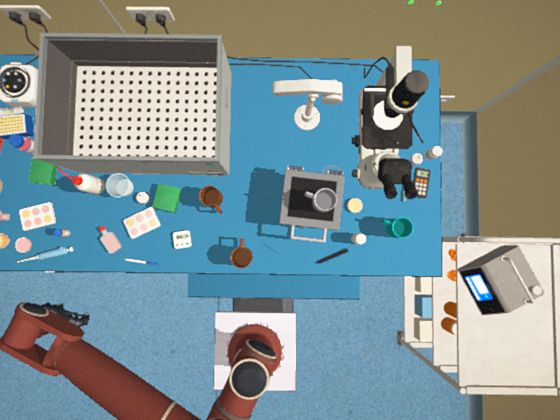

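The steel jug stands on the lid (top 321,198; scene 316,219). Look-alikes are the brown jugs (top 210,197 and 241,256) and the turquoise one (top 398,228). Only the grey one is steel and on the lid. I'll confirm it in an enlarged crop.

Run:
```python
s=open('h.py').read()
s=s.replace("np.array(f['rotation']).reshape(3,3),f","Rot(f['rotation']),f").replace("import numpy as np,cv2","import numpy as np,cv2\nfrom scipy.spatial.transform import Rotation as R_\ndef Rot(q): return R_.from_quat([q[1],q[2],q[3],q[0]]).as_matrix()")
open('h.py','w').write(s)
from h import *
a=cv2.imread('pics/top0.png')[155:255,270:370]; b=cv2.imread('pics/scene0.png')[190:290,255:365]
a=cv2.resize(a,(400,400),interpolation=cv2.INTER_CUBIC); b=cv2.resize(b,(400,364),interpolation=cv2.INTER_CUBIC)
b=cv2.copyMakeBorder(b,0,36,0,0,0); cv2.imwrite('pics/crop0.png',np.hstack([a,b]))
print(atz('top0',321,198,.23),atz('top0',309,200,.13))
```

```text
[ 0.5836449  -0.23142644  0.23      ] [ 0.58588614 -0.19773312  0.13      ]
```

View pics/crop0.png

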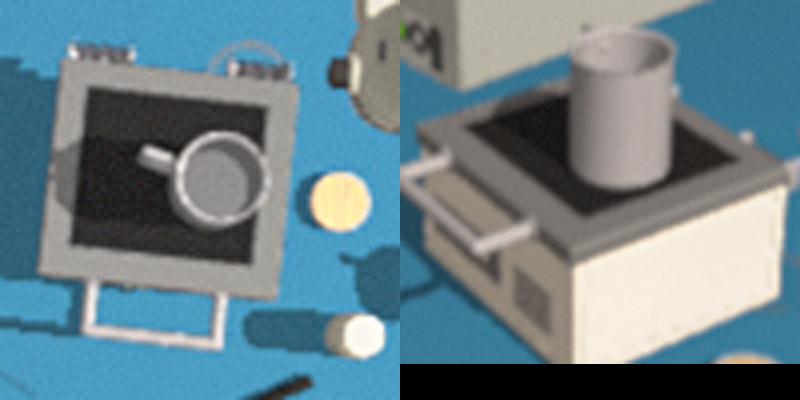

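The crop confirms a grey steel jug on the lid: rim centre at top ≈(325,200), handle towards the left and slightly back, its end at ≈(305.5,194). The bar runs from about (291,238) to (325,242).

Run:
```python
from h import *
P=lambda u,v:(270+u/4,155+v/4)
c=[atz('top0',*P(*p),.13) for p in ((62,62),(298,88),(275,298),(40,275))]
print('lid',np.round(c,3).tolist(),np.round(np.mean(c,0),3))
j=atz('top0',*P(220,180),.23);h=atz('top0',*P(142,155),.216);b1=atz('top0',*P(85,332),.126);b2=atz('top0',*P(220,347),.126)
print('jug',j,h,np.linalg.norm(h-j),'bar',b1,b2,(b1+b2)/2,np.linalg.norm(b1-b2))
# scene: rim centre / base ellipse
Q=lambda u,v:(255+u*.275,190+v*.275)
print(tri(('top0',*P(220,180)),('scene0',*Q(622,53))))
print(tri(('top0',*P(220,347)),('scene0',*Q(478,250))))
print(Rot(manip.state()['tool_rot']).round(3).tolist())
f,s=grab('wrist','w0');print(np.round(f['T_tool_cam'],3).tolist(),f['fov_y'])
for n,p in (('dish',(340,202)),('reag',(355,335))): print(n,atz('top0',*P(*p),.0))
for n,p,z in (('brown',(208,197),.1),('slide',(166,198),.036),('brown2',(241,256),.1),('timer',(181,239),.018)): print(n,atz('top0',*p,z))
```

```text
lid [[0.695, -0.109, 0.13], [0.674, -0.329, 0.13], [0.478, -0.308, 0.13], [0.496, -0.091, 0.13]] [ 0.586 -0.21   0.13 ]
jug [ 0.57689622 -0.24528639  0.23      ] [ 0.59925266 -0.17869238  0.216     ] 0.07162800940980756 bar [ 0.444426  -0.1337312  0.126    ] [ 0.43236928 -0.25842953  0.126     ] [ 0.43839764 -0.19608036  0.126     ] 0.12527984159944244
(array([ 0.65716792, -0.36113062,  0.2405877 ]), [np.float64(0.1409250518345598), np.float64(0.14092505183456006)])
(array([ 0.51850485, -0.36572054,  0.14605645]), [np.float64(0.13881682967638423), np.float64(0.13881682967638426)])
[[-0.951, 0.309, -0.001], [0.309, 0.951, -0.002], [0.0, -0.002, -1.0]]
[[0.0, -0.947, -0.323, 0.083], [1.0, 0.0, -0.0, -0.001], [0.0, -0.323, 0.947, -0.141], [0.0, 0.0, 0.0, 1.0]] 60.697434690940604
dish [ 0.57888559 -0.39324662  0.        ]
reag [ 0.44541099 -0.40841172  0.        ]
brown [0.59491567 0.18235275 0.1       ]
slide [0.59515667 0.35947255 0.036     ]
brown2 [0.37449008 0.05293741 0.1       ]
timer [0.43447061 0.29974215 0.018     ]
```

```bash
cat >> h.py <<'E'
def yawof(s): r=Rot(s['tool_rot']); return np.arctan2(r[1,1],r[0,1])
def plan(target,yaw,n,jaw,start=None):
    "rows from current pose: linear in world, tool down; yaw=angle of tool y"
    if start is None: s=manip.state(); p=np.array(s['tool_pos']);y=yawof(s)
    else: p,y=np.array(start[0]),start[1]
    p0=p.copy();y0=y;out=[];t=np.array(target)
    for i in range(1,n+1):
        d=p0+(t-p0)*i/n-p; sp=round(-(y0+(yaw-y0)*i/n-y),2)
        ty=np.array([np.cos(y),np.sin(y),0]);tx=np.array([-ty[1],ty[0],0])
        r=np.round([tx@d*1e3,ty@d*1e3,-d[2]*1e3]); p=p+(tx*r[0]+ty*r[1]-np.array([0,0,1])*r[2])/1e3; y-=sp
        out+=[*map(int,r),sp,jaw]
    for k in range(0,len(out),40): print(str([float(x) if x!=int(x) else int(x) for x in out[k:k+40]]).replace(' ',''))
    print('end',p.round(4),round(y,3)); return p,y
E
python3 - <<'E'
from h import *
P=lambda u,v:(270+u/4,155+v/4)
Q=lambda u,v:(255+(u-400)*.275,190+v*.275)
print(tri(('top0',*P(220,180)),('scene0',*Q(622,53))))
print(tri(('top0',*P(220,347)),('scene0',*Q(478,250))))
plan((.55,-.10,.38),-.322,24,1)
E
```

```text
(array([ 0.57913407, -0.24724079,  0.22653847]), [np.float64(0.0024224097410949458), np.float64(0.002422409741094985)])
(array([ 0.43338996, -0.25969604,  0.12143924]), [np.float64(0.0012768345403096916), np.float64(0.0012768345403095245)])
[-23,-23,-6,0.07,1,-25,-21,-6,0.06,1,-26,-20,-7,0.07,1,-27,-18,-6,0.06,1,-28,-16,-6,0.07,1,-29,-14,-6,0.06,1,-30,-13,-7,0.07,1,-31,-10,-6,0.07,1]
[-32,-8,-6,0.06,1,-32,-6,-6,0.07,1,-32,-4,-7,0.06,1,-32,-2,-6,0.07,1,-33,0,-6,0.07,1,-32,3,-6,0.06,1,-32,4,-7,0.07,1,-32,7,-6,0.06,1]
[-32,9,-6,0.07,1,-30,10,-6,0.06,1,-30,13,-7,0.07,1,-29,15,-6,0.07,1,-28,16,-6,0.06,1,-27,19,-6,0.07,1,-26,20,-6,0.06,1,-24,22,-7,0.07,1]
end [ 0.5504 -0.1002  0.3803] -0.323
```

Call:
move_arm(increments=[-23,-23,-6,0.07,1,-25,-21,-6,0.06,1,-26,-20,-7,0.07,1,-27,-18,-6,0.06,1,-28,-16,-6,0.07,1,-29,-14,-6,0.06,1,-30,-13,-7,0.07,1,-31,-10,-6,0.07,1])

```text
time: 0.82
tool_pos: [0.312, 0.3616, 0.2814]
tool_rot: [-0.0, 0.411, 0.912, -0.0]
contact_force: [1.6, 1.0, 0.2]
gripper_width: 1.0
grasp_force: 0.0
```

Call:
move_arm(increments=[-32,-8,-6,0.06,1,-32,-6,-6,0.07,1,-32,-4,-7,0.06,1,-32,-2,-6,0.07,1,-33,0,-6,0.07,1,-32,3,-6,0.06,1,-32,4,-7,0.07,1,-32,7,-6,0.06,1])

```text
time: 1.48
tool_pos: [0.4313, 0.1306, 0.3316]
tool_rot: [0.0, 0.632, 0.775, 0.0]
contact_force: [0.9, -0.5, -0.3]
gripper_width: 1.0
grasp_force: 0.0
```

Call:
move_arm(increments=[-32,9,-6,0.07,1,-30,10,-6,0.06,1,-30,13,-7,0.07,1,-29,15,-6,0.07,1,-28,16,-6,0.06,1,-27,19,-6,0.07,1,-26,20,-6,0.06,1,-24,22,-7,0.07,1])

```text
time: 2.15
tool_pos: [0.5509, -0.1014, 0.3809]
tool_rot: [-0.0, 0.813, 0.583, -0.0]
contact_force: [0.2, 0.7, -0.2]
gripper_width: 0.996
grasp_force: 0.0
```

Run:
```python
from h import *
f,s=grab('wrist','w1'); print(s['time'],s['tool_pos'],yawof(s),s['joint_vel'].round(3))
print('pred rim',proj('w1',(.579,-.247,.2265)),'handle',proj('w1',(.599,-.179,.216)),'bar',proj('w1',(.438,-.197,.122)))
```

```text
2.15 [ 0.55087364 -0.1013757   0.38091992] -0.32659749215017786 [-0.503  0.569 -0.644  0.005  0.072  0.341]
pred rim (np.float64(348.30440682711094), np.float64(323.9237766170405)) handle (np.float64(348.1487575116774), np.float64(252.66472594202784)) bar (np.float64(211.55130646993695), np.float64(271.49442558624844))
```

View pics/w1.png

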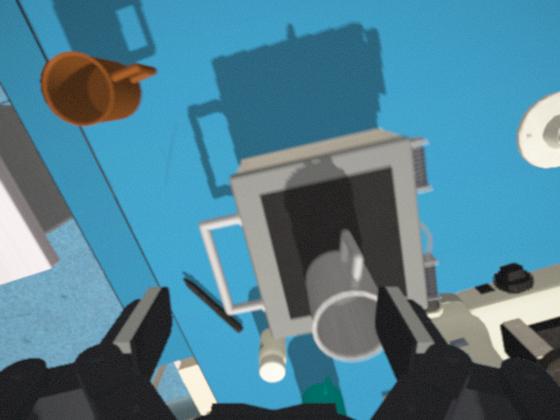

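Wrist view: jug rim centre at ≈(348,326), handle upright at ≈(345–352, 235–256), bar left at ≈(205–230, 222–312), brown look-alike at (94,88). This agrees with the predictions. I'll move above the handle and look again.

Run:
```python
from h import *
plan((.599,-.183,.32),-.322,4,1,((.5504,-.1002,.3803),-.323))
```

```text
[-16,18,15,0,1,-16,18,15,0,1,-15,18,15,0,1,-16,18,15,0,1]
end [ 0.5987 -0.1828  0.3203] -0.323
```

Call:
move_arm(increments=[-16,18,15,0,1,-16,18,15,0,1,-15,18,15,0,1,-16,18,15,0,1,0,0,0,0,1,0,0,0,0,1,0,0,0,0,1])

```text
time: 2.78
tool_pos: [0.5988, -0.1818, 0.3216]
tool_rot: [-0.0, 0.812, 0.584, 0.0]
contact_force: [-0.5, 0.3, -0.6]
gripper_width: 0.999
grasp_force: 0.0
```

Run:
```python
from h import *
f,s=grab('wrist','w2'); print(s['time'],s['tool_pos'],yawof(s),s['joint_vel'].round(3))
print('pred rim',proj('w2',(.579,-.247,.2265)),'handle',proj('w2',(.599,-.179,.216)),'bar',proj('w2',(.438,-.197,.122)))
cv2.imwrite('pics/w2c.png',cv2.resize(f['image'][120:420,120:520],(800,600),interpolation=cv2.INTER_CUBIC))
```

```text
2.7833 [ 0.59877635 -0.18179709  0.32156975] -0.32268808004141036 [ 0.012 -0.027 -0.011  0.    -0.003 -0.001]
pred rim (np.float64(274.9738974386923), np.float64(303.23560895322703)) handle (np.float64(271.4972033439075), np.float64(210.10370628728774)) bar (np.float64(129.52879125534884), np.float64(245.12582478112427))
```

View pics/w2c.png

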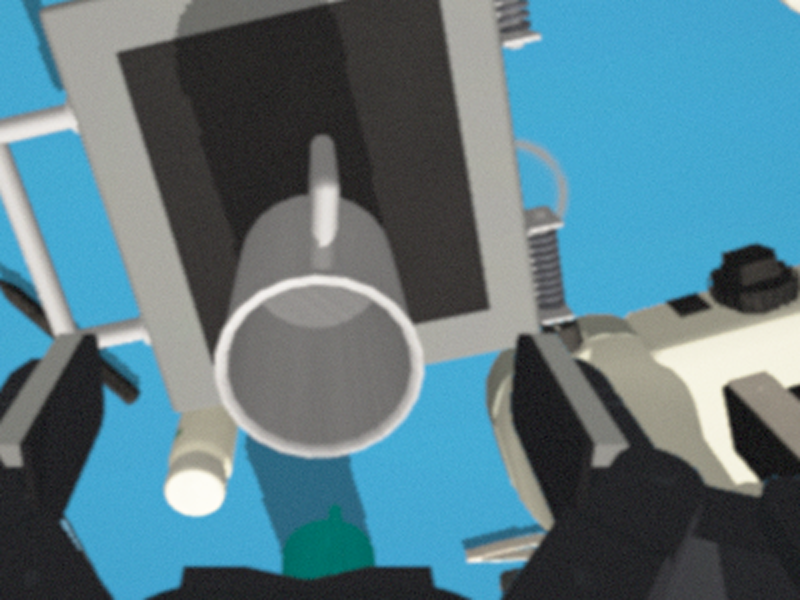

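The rim centre is at full pixel ≈(280,303). The handle's top corner is at ≈(282,212) and its upright foot at ≈(281,188).

Run:
```python
from h import *
W=lambda u,v:(120+u/2,120+v/2)
print('rim',atz('w2',*W(320.5,367),.23))
print('rimtri w1w2',tri(('w1',348,326),('w2',*W(320.5,367))),tri(('top0',325,200),('scene0',316,204.6),('w2',*W(320.5,367))))
print('hnd',atz('w2',*W(324,187),.216+.003),atz('w2',*W(322,137),.158))
j=np.array([.579,-.246])
for y in (-.322,-.30,-.28,-.26):
    d=np.array([-np.sin(y),np.cos(y)])
    print(y,proj('w2',(*(j+.068*d),.216)),proj('w2',(*(j+.068*d),.158)))
# bar
print('bar corner', atz('w2',*W(3,148),.122),atz('w2',*W(70,340),.122))
```

```text
rim [ 0.5833534  -0.24635339  0.23      ]
rimtri w1w2 (array([ 0.57897405, -0.25937963,  0.2110604 ]), [np.float64(0.0015181171105908783), np.float64(0.0015181171105908072)]) (array([ 0.58046835, -0.24749061,  0.22620527]), [np.float64(0.0036149927661387913), np.float64(0.00115498765042673), np.float64(0.002484017577945916)])
hnd [ 0.6056411  -0.18289834  0.219     ] [ 0.60705555 -0.18037963  0.158     ]
-0.322 (np.float64(274.58120383720615), np.float64(212.580949270952)) (np.float64(274.31419578025304), np.float64(191.96464361508203))
-0.3 (np.float64(272.51672956464483), np.float64(212.60348436094765)) (np.float64(272.6098206517872), np.float64(191.98358209623686))
-0.28 (np.float64(270.6409504786827), np.float64(212.66140700712086)) (np.float64(271.0612048571693), np.float64(192.03230823187795))
-0.26 (np.float64(268.7671097030361), np.float64(212.75494786301186)) (np.float64(269.5141397878058), np.float64(192.11101527066995))
bar corner [ 0.45448209 -0.14496856  0.122     ] [ 0.44097395 -0.25344307  0.122     ]
```

Call:
move_arm(increments=[2,6,20,0.01,0.7,0,0,25,0,0.5,0,0,25,0,0.5,0,0,25,0,0.5,0,0,25,0,0.5,0,0,20,0,0.5,0,0,0,0,0.5,0,0,0,0,0.5])

```text
time: 3.5
tool_pos: [0.6049, -0.1814, 0.1815]
tool_rot: [-0.0, 0.814, 0.581, -0.0]
contact_force: [-0.2, -0.3, 0.6]
gripper_width: 0.498
grasp_force: 0.0
```

Run:
```python
from h import *
f,s=grab('wrist','w3'); print(s['time'],s['tool_pos'],yawof(s),s['contact_force'],s['gripper_width'])
cv2.imwrite('pics/w3c.png',cv2.resize(f['image'][120:420,120:520],(800,600),interpolation=cv2.INTER_CUBIC))
```

```text
3.5 [ 0.60488617 -0.18138311  0.18154544] -0.3319834347485987 [-0.2463478  -0.29173611  0.55627203] 0.4984184767454549
```

View pics/w3c.png

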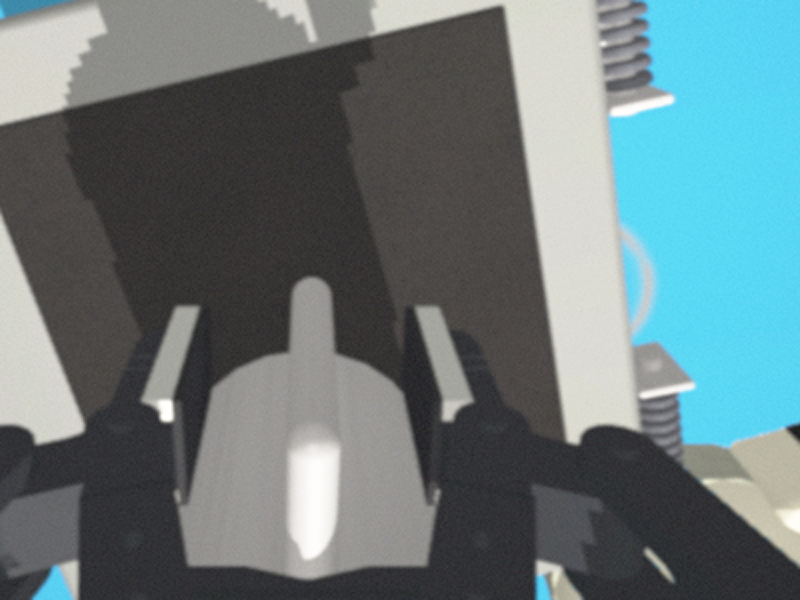

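The handle upright is centred between the open pads at crop u≈312, so I'll close.

Call:
move_arm(increments=[0,0,0,0,0,0,0,0,0,0,0,0,0,0,0,0,0,0,0,0,0,0,0,0,0,0,0,0,0,0])

```text
time: 4.05
tool_pos: [0.6063, -0.1825, 0.1837]
tool_rot: [0.001, 0.815, 0.58, 0.001]
contact_force: [-1.2, 1.4, 5.7]
gripper_width: 0.103
grasp_force: 58.5
```

Call:
move_arm(increments=[0,0,-5,0,0,0,0,-10,0,0,0,0,-15,0,0,0,0,-10,0,0,0,0,0,0,0])

```text
time: 4.47
tool_pos: [0.6069, -0.1831, 0.2257]
tool_rot: [0.003, 0.815, 0.58, 0.002]
contact_force: [1.4, -0.2, -1.4]
gripper_width: 0.104
grasp_force: 58.4
```

Run:
```python
from h import *
print(manip.state()['gripper_width'],manip.state()['tool_pos'])
# incubator frame
c=np.array([.586,-.21]); yaw=-.09
ex=np.array([np.cos(yaw),np.sin(yaw)]);ey=np.array([-ex[1],ex[0]])
j=c+.185*ey-.01*ex; print('jug target',j)
y=-.335; d=np.array([-np.sin(y),np.cos(y)]); g=j+.066*d; print('grasp',g)
```

```text
0.10443924688616331 [ 0.60688053 -0.18307583  0.22566508]
jug target [ 0.592668   -0.02484996]
grasp [0.61436677 0.03748112]
```

Run:
```python
from h import *
e=plan((.584,.035,.23),yawof(manip.state()),12,0)
```

```text
[17,-8,0,0,0,16,-7,-1,0,0,17,-8,0,0,0,16,-8,0,0,0,17,-8,-1,0,0,16,-7,0,0,0,17,-8,-1,0,0,16,-8,0,0,0]
[17,-8,0,0,0,17,-7,-1,0,0,16,-8,0,0,0,17,-8,0,0,0]
end [0.584  0.0354 0.2297] -0.333
```

Call:
move_arm(increments=[17,-8,0,0,0,16,-7,-1,0,0,17,-8,0,0,0,16,-8,0,0,0,17,-8,-1,0,0,16,-7,0,0,0,17,-8,-1,0,0,16,-8,0,0,0])

```text
time: 5.13
tool_pos: [0.5897, -0.0364, 0.2246]
tool_rot: [0.0, 0.815, 0.58, 0.0]
contact_force: [0.1, 0.2, -2.9]
gripper_width: 0.1
grasp_force: 58.4
```

Call:
move_arm(increments=[17,-8,0,0,0,17,-7,-1,0,0,16,-8,0,0,0,10,-5,0,0,0,7,-3,0,0,0,0,0,0,0,0,0,0,0,0,0])

```text
time: 5.72
tool_pos: [0.5825, 0.0359, 0.2253]
tool_rot: [0.0, 0.814, 0.58, -0.0]
contact_force: [0.2, -0.2, -2.6]
gripper_width: 0.103
grasp_force: 58.5
```

Run:
```python
from h import *
f,s=grab('wrist','w4');g,_=grab('scene','s4'); print(s['tool_pos'],yawof(s),s['contact_force'])
cv2.imwrite('pics/w4c.png',np.hstack([cv2.resize(f['image'],(400,300)),cv2.resize(g['image'][130:310,200:440],(400,300))]))
```

```text
[0.58245016 0.03586146 0.2252959 ] -0.3327393538556757 [ 0.17676614 -0.18939868 -2.55604274]
```

View pics/w4c.png

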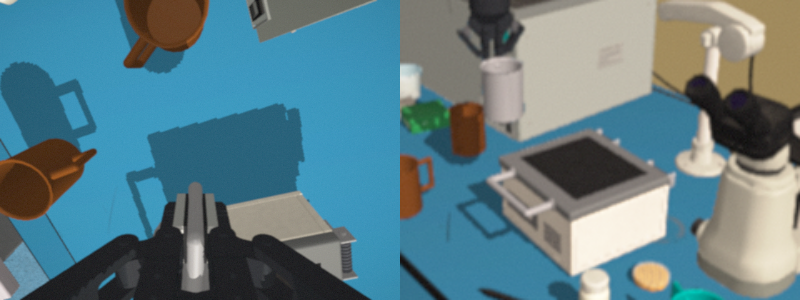

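The jug hangs upright over the free place and the brown look-alikes are clear of the gripper. I'll lower it.

Call:
move_arm(increments=[0,0,20,0,0,0,0,30,0,0,0,0,30,0,0,0,0,30,0,0,0,0,25,0,0,0,0,15,0,0,0,0,10,0,0,0,0,0,0,0])

```text
time: 6.48
tool_pos: [0.5806, 0.0355, 0.0625]
tool_rot: [-0.001, 0.815, 0.58, -0.002]
contact_force: [-0.6, -0.0, -1.6]
gripper_width: 0.103
grasp_force: 58.5
```

Call:
move_arm(increments=[0,0,3,0,0,0,0,2,0,0,0,0,0,0,0])

```text
time: 6.73
tool_pos: [0.5834, 0.0359, 0.0616]
tool_rot: [0.001, 0.815, 0.58, 0.001]
contact_force: [0.0, -0.5, -2.3]
gripper_width: 0.103
grasp_force: 58.5
```

Call:
move_arm(increments=[0,0,2,0,0,0,0,0,0,0,0,0,2,0,0,0,0,0,0,0,0,0,0,0,0])

```text
time: 7.15
tool_pos: [0.5823, 0.0362, 0.0562]
tool_rot: [-0.0, 0.814, 0.58, -0.0]
contact_force: [-0.4, -0.0, -2.2]
gripper_width: 0.098
grasp_force: 58.5
```

Call:
move_arm(increments=[0,0,1,0,0,0,0,0,0,0,0,0,1,0,0,0,0,0,0,0,0,0,0,0,0])

```text
time: 7.57
tool_pos: [0.5824, 0.0361, 0.0543]
tool_rot: [0.0, 0.815, 0.58, -0.0]
contact_force: [0.5, -0.0, -2.7]
gripper_width: 0.1
grasp_force: 58.5
```

Call:
move_arm(increments=[0,0,1,0,0,0,0,0,0,0,0,0,1,0,0,0,0,0,0,0,0,0,0,0,0])

```text
time: 7.98
tool_pos: [0.5832, 0.0363, 0.0538]
tool_rot: [0.0, 0.814, 0.58, 0.001]
contact_force: [-2.0, 2.8, 5.4]
gripper_width: 0.101
grasp_force: 59.8
```

Call:
move_arm(increments=[0,0,1,0,0,0,0,0,0,0,0,0,0,0,0])

```text
time: 8.23
tool_pos: [0.5837, 0.0363, 0.0537]
tool_rot: [0.001, 0.814, 0.58, 0.001]
contact_force: [-2.4, 2.8, 9.3]
gripper_width: 0.098
grasp_force: 60.4
```

Contact comes at the predicted height. I'll release and retreat.

Call:
move_arm(increments=[0,0,-1,0,0,0,0,0,0,0.3,0,0,0,0,0.5,0,0,0,0,0.5,0,0,0,0,0.5,0,0,0,0,0.5])

```text
time: 8.73
tool_pos: [0.5821, 0.036, 0.0519]
tool_rot: [-0.0, 0.815, 0.58, -0.0]
contact_force: [-0.6, -0.2, 0.2]
gripper_width: 0.497
grasp_force: 0.0
```

Call:
move_arm(increments=[0,0,-10,0,0.5,0,0,-20,0,0.5,0,0,-30,0,0.5,0,0,-35,0,0.5,0,0,-35,0,0.5,0,0,-30,0,0.5,0,0,-20,0,0.5,0,0,0,0,0.5])

```text
time: 9.4
tool_pos: [0.5854, 0.036, 0.2401]
tool_rot: [0.004, 0.814, 0.58, 0.005]
contact_force: [1.4, 0.0, 1.9]
gripper_width: 0.501
grasp_force: 0.0
```

Run:
```python
from h import *
s=manip.state();print(s['tool_pos'],s['gripper_width'],s['joint_pos'].round(2))
# above the bar, swing in front of the lid
ye=-.09
a=plan((.50,-.10,.28),-.2,6,0.5)
plan((.44,-.197,.26),-.09,6,0.5,a)
```

```text
[0.58537226 0.03595934 0.24006472] 0.5009322747468629 [-0.07 -0.05  1.7  -0.    1.48  0.27]
[-26,-6,-7,-0.02,0.5,-26,-7,-6,-0.02,0.5,-26,-7,-7,-0.03,0.5,-25,-8,-7,-0.02,0.5,-26,-8,-6,-0.02,0.5,-25,-9,-7,-0.02,0.5]
end [ 0.4998 -0.0999  0.2801] -0.203
[-18,-6,3,-0.02,0.5,-18,-7,4,-0.02,0.5,-17,-8,3,-0.02,0.5,-18,-7,3,-0.02,0.5,-17,-8,4,-0.01,0.5,-17,-8,3,-0.02,0.5]
end [ 0.4401 -0.1969  0.2601] -0.093
```

Call:
move_arm(increments=[-26,-6,-7,-0.02,0.5,-26,-7,-6,-0.02,0.5,-26,-7,-7,-0.03,0.5,-25,-8,-7,-0.02,0.5,-26,-8,-6,-0.02,0.5,-25,-9,-7,-0.02,0.5])

```text
time: 9.9
tool_pos: [0.4955, -0.1005, 0.2715]
tool_rot: [-0.001, 0.775, 0.632, -0.0]
contact_force: [0.6, -1.1, -0.0]
gripper_width: 0.496
grasp_force: 0.0
```

Call:
move_arm(increments=[-18,-6,3,-0.02,0.5,-18,-7,4,-0.02,0.5,-17,-8,3,-0.02,0.5,-18,-7,3,-0.02,0.5,-17,-8,4,-0.01,0.5,-17,-8,3,-0.02,0.5,0,0,0,0,0.5,0,0,0,0,0.5])

```text
time: 10.57
tool_pos: [0.4365, -0.1968, 0.2514]
tool_rot: [-0.001, 0.74, 0.673, 0.0]
contact_force: [-0.2, 0.4, -0.2]
gripper_width: 0.502
grasp_force: 0.0
```

Run:
```python
from h import *
f,s=grab('wrist','w5');g,_=grab('top','t5'); print(s['tool_pos'],yawof(s))
print('pred bar',proj('w5',(.438,-.197,.122)))
cv2.imwrite('pics/w5c.png',np.hstack([cv2.resize(f['image'],(560,420)),cv2.resize(g['image'][130:270,230:310],(240,420))]))
```

```text
[ 0.436499   -0.19681579  0.25144005] -0.0951805417303352
pred bar (np.float64(274.87963752880023), np.float64(204.1884727605544))
```

View pics/w5c.png

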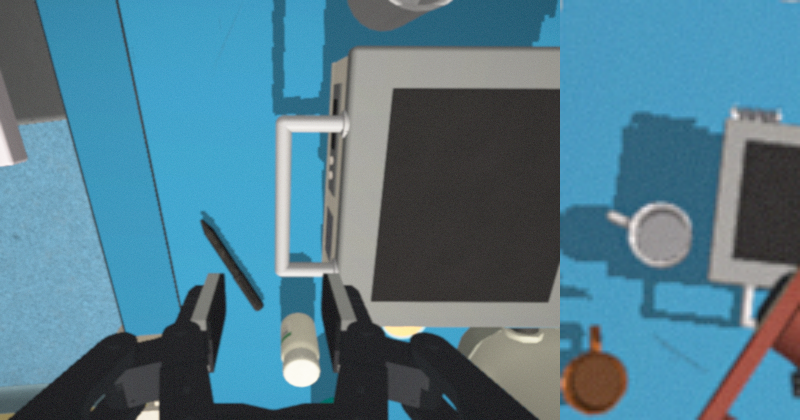

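The jug stands at the left, upright. The bar lies at column ≈283, rows 122–272 in the wrist view, and is parallel to the image columns.

Run:
```python
from h import *
P=lambda u,v:(270+u/4,155+v/4)
a=('w5',282,122);b=('w5',284,271)
print('w5@.12',atz(*a,.12),atz(*b,.12))
print(tri(a,('top0',*P(87,330))),tri(b,('top0',*P(219,346)),('scene0',255+78*.275,190+250*.275)))
print('w2@.12',tri(a,('w2',121.5,194)),tri(b,('w2',155,290)))
# jug rim in t5
print('jug',atz('t5',230+(660-560)/3,130+234/3,.1))
# lid corners w5
print(atz('w5',352,48,.13),atz('w5',333,325,.13))
```

```text
w5@.12 [ 0.44907685 -0.13509637  0.12      ] [ 0.44013546 -0.25716605  0.12      ]
(array([ 0.44761366, -0.13498306,  0.12839428]), [np.float64(0.0014129253590326627), np.float64(0.0014129253590325487)]) (array([ 0.43660521, -0.25789396,  0.11917244]), [np.float64(0.003524333617131392), np.float64(0.003394726046038103), np.float64(0.00025765329667557207)])
w2@.12 (array([ 0.44967513, -0.14081573,  0.11296868]), [np.float64(0.005221789182826207), np.float64(0.005221789182826151)]) (array([ 0.44034153, -0.254902  ,  0.12170767]), [np.float64(0.0012338519894512586), np.float64(0.0012338519894512165)])
jug [ 0.55606983 -0.02782394  0.1       ]
[ 0.4995795  -0.09110181  0.13      ] [ 0.47796057 -0.30764549  0.13      ]
```

Call:
move_arm(increments=[1,8,20,0,0.4,0,0,30,0,0.4,0,0,30,0,0.4,0,0,30,0,0.4,0,0,25,0,0.4,0,0,10,0,0.4,0,0,0,0,0.4,0,0,0,0,0.4])

```text
time: 11.33
tool_pos: [0.4457, -0.1961, 0.1079]
tool_rot: [0.0, 0.739, 0.674, 0.0]
contact_force: [0.1, -0.7, -0.5]
gripper_width: 0.398
grasp_force: 0.0
```

Call:
move_arm(increments=[0,0,3,0,0.4,0,0,0,0,0,0,0,0,0,0,0,0,0,0,0,0,0,0,0,0,0,0,0,0,0])

```text
time: 11.83
tool_pos: [0.4436, -0.1967, 0.1058]
tool_rot: [-0.002, 0.739, 0.673, -0.002]
contact_force: [-10.2, 0.9, 6.7]
gripper_width: 0.114
grasp_force: 58.5
```

Run:
```python
from h import *
f,s=grab('wrist','w6'); print(s['tool_pos'],yawof(s),s['contact_force'],s['gripper_width'])
cv2.imwrite('pics/w6c.png',f['image'])
```

```text
[ 0.44363698 -0.19673253  0.10580267] -0.09299953259925405 [-10.24768347   0.85411238   6.66640521] 0.1136229982893775
```

View pics/w6c.png

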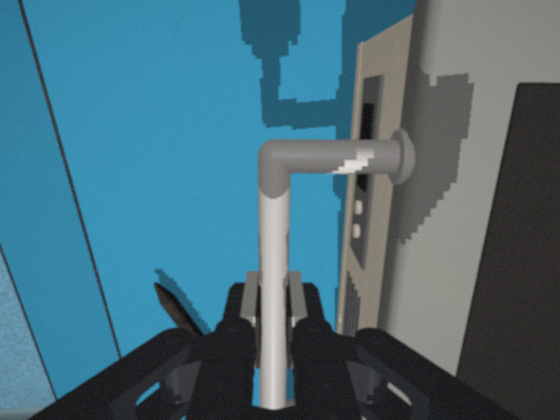

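The bar is between the pads. I'll work out the arc in tool axes.

```bash
cat > arc.py <<'E'
import numpy as np
def f(t): return np.array([-np.cos(t+.0308),-np.sin(t+.0308)])*260.1
def arc(t0,t1,n):
    c=f(t0);o=[]
    for t in np.linspace(t0,t1,n+1)[1:]:
        r=np.round(f(t)-c);c=c+r;o+=[0,int(r[0]),int(r[1]),0,0]
    for k in range(0,len(o),40):print(o[k:k+40])
E
python3 -c "
from arc import *
arc(0,.96,24)"
```

```text
[0, 1, -10, 0, 0, 0, 0, -11, 0, 0, 0, 2, -10, 0, 0, 0, 2, -10, 0, 0, 0, 2, -10, 0, 0, 0, 2, -11, 0, 0, 0, 3, -10, 0, 0, 0, 4, -9, 0, 0]
[0, 3, -10, 0, 0, 0, 5, -10, 0, 0, 0, 4, -9, 0, 0, 0, 5, -9, 0, 0, 0, 5, -9, 0, 0, 0, 6, -9, 0, 0, 0, 6, -8, 0, 0, 0, 6, -9, 0, 0]
[0, 7, -8, 0, 0, 0, 7, -7, 0, 0, 0, 7, -8, 0, 0, 0, 8, -7, 0, 0, 0, 7, -7, 0, 0, 0, 9, -6, 0, 0, 0, 8, -7, 0, 0, 0, 8, -6, 0, 0]
```

Call:
move_arm(increments=[0,1,-10,0,0,0,0,-11,0,0,0,2,-10,0,0,0,2,-10,0,0,0,2,-10,0,0,0,2,-11,0,0,0,3,-10,0,0,0,4,-9,0,0])

```text
time: 12.55
tool_pos: [0.458, -0.1982, 0.1858]
tool_rot: [-0.003, 0.739, 0.673, -0.003]
contact_force: [-14.4, -1.7, -0.1]
gripper_width: 0.115
grasp_force: 58.7
```

Call:
move_arm(increments=[0,3,-10,0,0,0,5,-10,0,0,0,4,-9,0,0,0,5,-9,0,0,0,5,-9,0,0,0,6,-9,0,0,0,6,-8,0,0,0,6,-9,0,0])

```text
time: 13.22
tool_pos: [0.4976, -0.2021, 0.2609]
tool_rot: [-0.003, 0.74, 0.673, -0.004]
contact_force: [-15.5, -0.6, 7.1]
gripper_width: 0.117
grasp_force: 58.6
```

Run:
```python
from h import *
s=manip.state();p=s['tool_pos'];ex=np.array([np.cos(-.09),np.sin(-.09)])
print(p,s['contact_force'],s['gripper_width'],s['grasp_force'])
dz=p[2]-.1058;dx=(p[:2]-[.4436,-.1967])@ex
print(np.arcsin((dz+.008)/.2601)-.0308,np.arccos((.26-dx)/.2601)-.0308)
```

```text
[ 0.49761519 -0.20211841  0.26088013] [-15.49507589  -0.61137478   7.13860906] 0.11708364985545877 58.607447147369385
0.6468835263008226 0.6276970425836603
```

Call:
move_arm(increments=[0,5,-8,0,0,0,7,-7,0,0,0,7,-8,0,0,0,7,-7,0,0,0,7,-7,0,0,0,9,-6,0,0,0,8,-7,0,0,0,8,-6,0,0])

```text
time: 13.88
tool_pos: [0.5584, -0.2082, 0.3197]
tool_rot: [0.002, 0.74, 0.673, -0.001]
contact_force: [-6.6, -3.2, 5.9]
gripper_width: 0.111
grasp_force: 58.5
```

Call:
move_arm(increments=[0,0,0,0,0,0,0,0,0,0,0,0,0,0,0])

```text
time: 14.13
tool_pos: [0.5584, -0.2082, 0.3197]
tool_rot: [0.002, 0.74, 0.673, -0.001]
contact_force: [-7.9, -1.2, 8.7]
gripper_width: 0.11
grasp_force: 60.2
```

```bash
cat > th.py <<'E'
from h import *
f,s=grab('scene','s7');s=manip.state();p=s['tool_pos'];ex=np.array([np.cos(-.09),np.sin(-.09)])
print(p,s['contact_force'],s['gripper_width'],s['grasp_force'])
dz=p[2]-.1058;dx=(p[:2]-[.4436,-.1967])@ex
print(np.arctan2(dz+.008,.26-dx)-.0308,np.hypot(dz+.008,.26-dx))
E
python3 th.py; python3 -c "
from arc import *
arc(.96,.73,8)"
```

```text
[ 0.55834247 -0.20820721  0.31965167] [-6.40421061 -3.06005353  8.65173137] 0.10264963424729873 60.20718455314636
0.962088698172612 0.26486351821144716
[0, -6, 4, 0, 0, 0, -6, 5, 0, 0, 0, -6, 4, 0, 0, 0, -6, 5, 0, 0, 0, -6, 5, 0, 0, 0, -5, 5, 0, 0, 0, -6, 5, 0, 0, 0, -5, 5, 0, 0]
```

The lid is at about 0.96 rad, past balance. I'll bring it back down.

Call:
move_arm(increments=[0,-6,4,0,0,0,-6,5,0,0,0,-6,4,0,0,0,-6,5,0,0,0,-6,5,0,0,0,-5,5,0,0,0,-6,5,0,0,0,-5,5,0,0])

```text
time: 14.85
tool_pos: [0.5132, -0.2037, 0.2803]
tool_rot: [0.003, 0.739, 0.673, 0.0]
contact_force: [-4.3, -2.2, 6.3]
gripper_width: 0.107
grasp_force: 60.8
```

Call:
move_arm(increments=[0,0,0,0,0,0,0,0,0,0,0,0,0,0,0,0,0,0,0,0,0,0,0,0,0,0,0,0,0,0])

```text
time: 15.35
tool_pos: [0.513, -0.2037, 0.2801]
tool_rot: [0.002, 0.739, 0.673, -0.0]
contact_force: [-5.2, -1.3, 6.3]
gripper_width: 0.11
grasp_force: 60.8
```

```bash
python3 th.py
python3 - <<'E'
from h import *
a=cv2.imread('pics/s7.png')
cv2.imwrite('pics/fin.png',cv2.resize(a[150:310,200:400],(750,600),interpolation=cv2.INTER_CUBIC))
h=np.array([.7035,-.2195,.112]);ex=np.array([.996,-.09,0]);ey=np.array([.09,.996,0])
for t in (.6,.73,.86):
    print(t,[np.round((np.array(proj('s7',h-ex*.26*np.cos(t+.03)+[0,0,.26*np.sin(t+.03)]+ey*k))-[200,150])*3.75).tolist() for k in (-.06,.06)])
E
```

```text
[ 0.51305033 -0.20368309  0.28016469] [-6.3715322  -2.7687102   7.55863859] 0.10876262806219927 60.83122193813324
0.7335623238077219 0.2635035207477728
0.6 [[346.0, 198.0], [252.0, 140.0]]
0.73 [[373.0, 155.0], [277.0, 100.0]]
0.86 [[403.0, 115.0], [305.0, 63.0]]
```

View pics/fin.png

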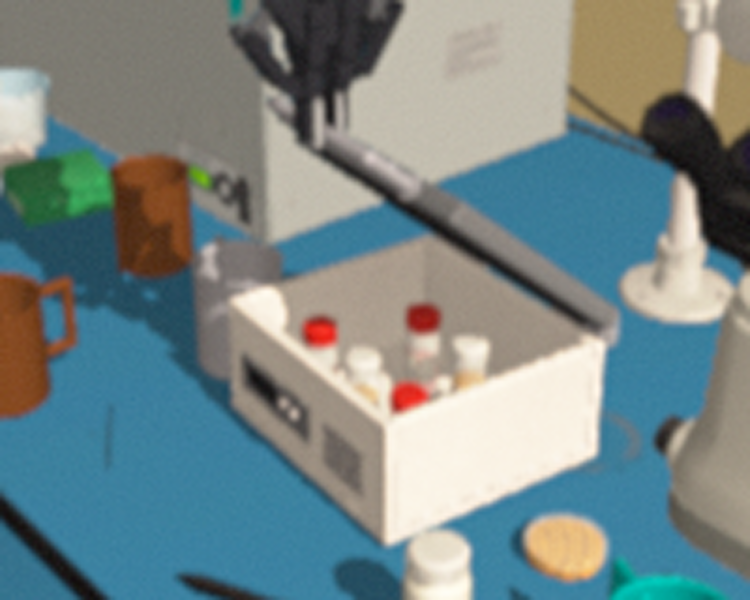

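The bar's left end is at (277,100) and the gripper is at (320,130), which matches the 0.73 rad prediction. The jug stands upright at (240,310), and the lid is held still. I'll hand it in.

```bash
python3 -c "
from plant import manip
print(manip.job_done())"
```

```text
the job is handed in; nothing more can be done
None
```

I handed the job in with the jug upright on the worktop to the left of the incubator. The lid went to about 0.96 rad, past its balance point, and is now held still in the gripper at about 0.73 rad; the hand-in returned no verdict.

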